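# Open the shifter and hold its thumb lever at the third click

### The job

The gear shifter on the handlebar in the vice has to be flushed out; its screws are already out and its round cover just sits in place. Lift the cover off and lay it flat, outside up, in the big empty compartment of the parts tray, then push the long thumb lever through its first and second clicks to the third, short of its end stop, and hold it there against its return spring: finish while still holding it, so that the mechanic can get at the open ratchet. Leave the small release lever and the bell, pedal and derailleur hanger in the steel tray alone.

Things in the scene. Friction and masses are not known exactly. Their poses are not given: they have to be found in the camera images.
- shifter: Fixed unit: a handlebar end clamped upside down in a bench vice, with a trigger gear shifter. Origin on the cart top, straight below the shifter's upright lever axis; z up, the bar along y. The shifter is a round open-topped plastic housing, 50 mm outside, about the axis, from 86 to 116 mm up; a 12 mm cable boss sticks out of it at 98 mm up, to y = -52 mm (x = -6 mm)
- bar (a point): Point on the centre line of the 22 mm bar, 100 mm up, at x = +40 mm, y = 0 of the shifter, inside the clamp band that carries the housing; axes as the shifter's. The bar runs along y; a 33 mm thick rubber grip covers it from y = +57 to +190 mm, with a 38 mm flange at its inner end
- vice_jaws (a point): Top middle of the vice jaws, 116 mm up (the vice's highest point), at x = +40, y = -115 mm of the shifter; axes as the shifter's. Jaws 80 mm long along y; the vice reaches 70 mm from here to +x and, with its screw and T-bar (up to 78 mm high, 115 mm long along y), 125 mm to -x
- lever_axis (a point): Point on the shifter's lever axis, 88 mm above the cart top (the height of the middle of the thumb pad); its axes are the shifter's
- thumb_lever (a joint): Angle (rad) of the long thumb lever, 0 at rest; pushed, it turns clockwise seen from above. Clicks at 0.28, 0.56 and 0.84, end stop at 0.95. A spring drives it back to 0 from everywhere, clicks included. Pushing at the pad takes about 4 N at first; the force climbs to some 7, 12 and 13 N just before the first, second and third click and drops to 5, 6 and 8 N into each
- thumb_pad (a point): Centre of the black ribbed pad at the end of the thumb lever: 22 mm along the lever, 7 mm thick along its path, 78 to 98 mm above the cart top, free below. It circles 52 mm from the lever axis: at rest 145 degrees counterclockwise (from above) from the shifter's +x, at the third click 97. Pushed on the face that looks counterclockwise. A flat arm at 82 mm up runs from it under the housing
- release_lever (a joint): Angle (rad) of the small release lever, 0 at rest, at most 0.35: a short sprung lever whose 14 mm pad stands on the far side of the bar, at about x = +70, y = +20 mm of the shifter, 78 to 94 mm up. Not to be pressed
- cover: Loose silvery cover, 20 g: a round plate, 50 mm across, 4 mm thick; below it a 34 mm spigot, 3 mm high, that at first sits loosely in the open top of the housing; on top a raised block 30 mm long (cover's y), 16 mm wide (its x), 10 mm high. Origin: centre of the spigot's underside, z up; plate 3 to 7 mm, block 7 to 17 mm above it. At first the origin is 113 mm above the cart top
- parts_tray: Fixed steel parts tray, outside 120 mm (its x) by 190 mm (its y), walls 22 mm high and 3 mm thick, floor 3 mm thick. Origin: centre of its underside, z up. A divider at y = -33 mm makes one big empty compartment (114 by 124 mm, towards +y) and, towards -y, two small ones with screws and barrel adjusters
- empty_compartment (a point): Centre of the floor of the big empty compartment, 3 mm above the cart top; its axes are the parts tray's
- bell: Bicycle bell, 54 mm dome, 35 mm high, in the steel tray beyond the vice; bystander, origin at the centre of its underside
- pedal: Chrome pedal, 65 by 125 by 26 mm, in the steel tray; bystander, origin below its centre
- hanger: Flat derailleur hanger, 70 mm long, 6 mm thick, in the steel tray; bystander
Things that resemble listed ones, but are neither listed nor needed, are in the scene too. Of the things like the cover, leave any that is brown; of the rest the smaller one is meant. What is shaped like the parts_tray but turquoise is not meant.

How it is judged:
By the outcome, as a careful person would: the job done as asked, in the order asked, and still so for the second after the job is handed in, while the arm keeps its last pose, push and grip.
It also fails if it takes over 64 s, if anything falls off the work surface, if the arm or the gripper's body presses on something with over 40 N, if the wrist force passes 120 N, or if a joint passes its speed limit or range.

### The arm

A 6-joint arm with a two-finger parallel gripper is mounted at the origin on the work surface. World frame = base frame: x ahead of the robot, y to its left, z up, the work surface at z = 0. Lengths are in m, angles in rad, forces in N, time in s.
With the tool pointing down it reaches from about 0.3 to 0.775 m from the base axis. Payload 14.6 kg.
Tool frame: the origin (TCP) lies on the centre line of the jaws, within the pads' length; the fingertips stand 19 mm ahead of it and the grasp point (between the pads) is the TCP; z points along the fingers, y is the direction in which the jaws open and shut (so a half turn about z gives the same grasp; the last joint's range is limited). The gripper opens to 94 mm and grips with 3 to 60 N. Pads are 16 mm wide; open, the fingers measure 119 mm over their backs; the gripper's body (75 mm by 177 mm) begins 78 mm behind the grasp point.
Start: joints at [1.145, 0.3, 1.521, -0, 1.321, -0.067], TCP at [0.193, 0.515, 0.224] pointing down, gripper open.
Joint ranges: [-3.03, 3.03], [-0.79, 2.21], [0.23, 2.52], [-1.04, 4.18], [0, 3.07], [-2.55, 2.55]. Speed limits (rad/s): [2.22, 2.22, 2.57, 3.14, 3.14, 3.14].

### API

Orientations are given as [roll, pitch, yaw] about the fixed x, y, z axes, in that order (R = Rz(yaw) Ry(pitch) Rx(roll)).
In Python, from station import ctrl gives the robot as it stands. The module is installed in compiled form; this text tells all that it offers.
- The arm moves only by the shell command python3 -m creep 'ROWS' [FORCE]. ROWS is a JSON object of lists of equal length, an entry for each row: "translation": the shift along the world's x, y, z in mm, a list of three; "yaw": the turn about the world's z in rad; "gripper": the closure in counts, from 0 (fully open) to 255 (shut). A call has 1 to 5 rows; each row is the pose to reach, as a shift and turn from the pose measured when the call began; what a row does not reach only later rows make up. A row lasts 1/12 s, in which the tool goes at most 41.7 mm and 7.16 degrees, less where a joint would pass 70% of its speed; a pose out of reach is approached as far as the arm can. A call with a gripper value outside its range is refused whole. The fingers move at their own pace and stop on an object; FORCE is the grip in N (left out, the last holds). Time passes only in rows, so rows that repeat a pose let the fingers close. It gives the time, the measured TCP pose, the force and the opening at its end, in the units of the state.
- ctrl.get_obs(): the state, without advancing time (a new reading comes with each control period).
- ctrl.camera(name): name is "side" or "top" or "wrist"; returns a dict with "pixels" (420x560x3 uint8, red, green, blue), "depth" (420x560 float32, m along the optical axis (not along the pixel's ray), 0 where there is no reading), "fx", "fy", "cx", "cy" (pixels), "R" (3x3) and "t" (3): a world point X has camera coordinates R X + t; the wrist camera has in their place "tool_from_camera" (4x4, takes a point from camera to tool coordinates, whose origin is the TCP and whose axes are the flange's). Camera axes: x right, y down, z forward; pixel columns grow to the right and rows downward; lengths in m; the calibration is good to about 2 mm. A picture is of the moment at which its call begins: read the wrist's pose just before it.
- ctrl.hand_in(): hands the job in, once; it reports no verdict.
The state is a dict: "time_s": time; "qpos": joint angles; "joint_vel": joint speeds; "tau": joint torques, N m; "ee_pos": TCP position; "eef_rot": TCP orientation; "force": force on the tool from outside, world axes, zero at the start; "moment": the same for the moment, N m; "grip_width": finger opening in m.
Only numpy, scipy, OpenCV 4.12 (cv2) and the standard library are available. Lean on these libraries where they do the work, as an engineer would, in place of code of your own. Each camera call takes 0.05 s, during which the arm holds its last target. There are 200 camera calls.

## Working session

There is one attempt and no reset: what is moved stays moved. The work goes in short steps, Python scripts to look and compute and a shell command to move; the robot and the scene stay as the last step left them, time stands still between calls to the robot, and variables do not carry over. Pictures are saved under pics/ and viewed, about 8 in all and at most 12, crops included, and the job is handed in when it is done.

```bash
mkdir -p pics
cat > h.py <<'E'
import numpy as np, cv2, pickle
from station import ctrl
def snap(n,f):
    c=ctrl.camera(n); cv2.imwrite(f'pics/{f}.png',c['pixels'][:,:,::-1]); pickle.dump(c,open(f'pics/{f}.pkl','wb')); return c
def load(f): return pickle.load(open(f'pics/{f}.pkl','rb'))
def ray(c,u,v,z):
    R=np.array(c['R']);t=np.array(c['t']); o=-R.T@t
    d=R.T@np.array([(u-c['cx'])/c['fx'],(v-c['cy'])/c['fy'],1]); return o+d*(z-o[2])/d[2]
def cloud(c):
    v,u=np.mgrid[:420,:560]; d=c['depth']; P=np.stack([(u-c['cx'])/c['fx']*d,(v-c['cy'])/c['fy']*d,d],-1)
    W=(P-np.array(c['t']))@np.array(c['R']); W[d==0]=np.nan; return W
E
python3 - <<'E'
from h import *
for n in('top','side'):
    c=snap(n,n+'0'); print(n,c['fx'],c['cx'],c['cy'],-np.array(c['R']).T@c['t'])
o=ctrl.get_obs(); print({k:np.round(v,3) for k,v in o.items()})
E
```

```text
top 442.78695685424066 283.9722758307641 214.03779845872094 [ 0.31978357 -0.00314229  1.30078695]
side 418.6184180866093 283.36388946356533 210.53237889757227 [0.47152346 0.59866328 0.75519889]
{'time_s': np.float64(0.1), 'qpos': array([ 1.145,  0.3  ,  1.522, -0.   ,  1.321, -0.067]), 'joint_vel': array([-0.   , -0.   , -0.001,  0.001,  0.   , -0.   ]), 'tau': array([-0.0000e+00, -5.3263e+01, -3.5329e+01,  7.1000e-02,  2.3000e-02,
       -0.0000e+00]), 'ee_pos': array([0.193, 0.515, 0.224]), 'eef_rot': array([-3.141, -0.   ,  2.783]), 'force': array([ 0.148, -0.67 , -0.737]), 'moment': array([-0.003,  0.033,  0.029]), 'grip_width': np.float64(0.094)}
```

View pics/top0.png

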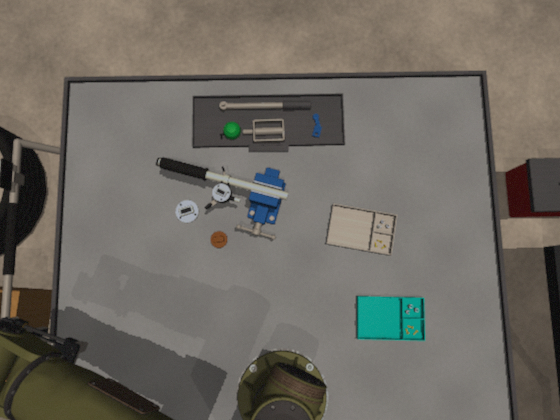

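View pics/side0.png

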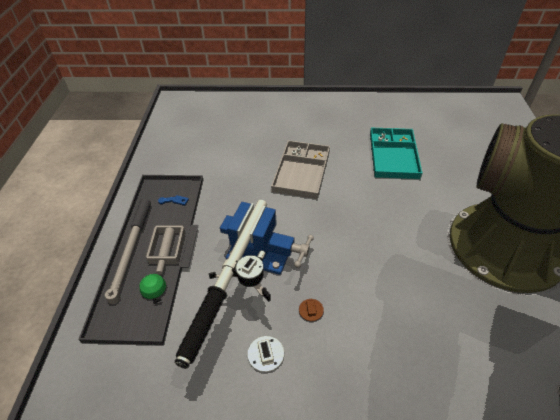

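Cover candidates in the top view:
- (221,192): silvery, on the shifter housing.
- (187,211): a bigger silvery disc on the cart.
- (219,240): brown.

I pick (221,192). For the tray I take the beige/steel one at (362,230), not the turquoise one at (390,317). Next I'll measure and check this in one close crop.

Run:
```python
from h import *
c=load('top0'); W=cloud(c); im=c['pixels']; s=load('side0'); Ws=cloud(s)
a=cv2.resize(im[145:255,145:300,::-1],None,fx=4,fy=4,interpolation=cv2.INTER_CUBIC)
b=cv2.resize(s['pixels'][230:320,200:290,::-1],None,fx=4,fy=4,interpolation=cv2.INTER_CUBIC)
k=np.zeros((800,620,3),np.uint8);k[:440,:620]=a;k[440:800,:360]=b
cv2.imwrite('pics/crop1.png',cv2.resize(k,None,fx=.75,fy=.75))
g=cv2.cvtColor(im,cv2.COLOR_RGB2HSV).astype(int)
# plates
for n,c_,W_ in(('top',c,W),('side',s,Ws)):
  z=W_[...,2]
  for lo,hi,nm in((.114,.136,'hi'),):
    m=(z>lo)&(z<hi)
    n_,l,st,ce=cv2.connectedComponentsWithStats(m.astype(np.uint8))
    for i in range(1,n_):
      if st[i,4]>40: p=W_[l==i]; print(n,nm,st[i],ce[i].round(1),np.nanmedian(p,0).round(4),np.nanmin(p,0).round(3),np.nanmax(p,0).round(3))
for px in((187,211),(221,192),(219,240)):print(px,W[px[1],px[0]])
# tray : bright beige
m=(W[...,2]<.04)&(W[...,2]>.012)
n_,l,st,ce=cv2.connectedComponentsWithStats(m.astype(np.uint8))
for i in range(1,n_):
  if st[i,4]>60:print('tray?',st[i],ce[i].round(1),np.nanmedian(W[l==i],0).round(3),np.round(cv2.minAreaRect(W[l==i][:,:2].astype(np.float32))[0],4),np.round(cv2.minAreaRect(W[l==i][:,:2].astype(np.float32))[1:][0],4),cv2.minAreaRect(W[l==i][:,:2].astype(np.float32))[2])
```

```text
top hi [  0 159   9  31 156] [  4.4 174.6] [0.6168 0.7409 0.1252] [0.578 0.737 0.114] [0.658 0.753 0.136]
top hi [159 158  48  20 229] [182.  167.4] [0.6309 0.2632 0.1161] [0.602 0.197 0.114] [0.659 0.327 0.123]
top hi [253 173  31  16 217] [268.4 180.9] [0.5878 0.0275 0.1165] [ 0.568 -0.013  0.114] [0.611 0.069 0.123]
top hi [212 184  19  18 265] [220.7 192.6] [0.5567 0.1558 0.1209] [0.534 0.132 0.114] [0.582 0.18  0.135]
top hi [248 190  31  17 231] [263.  198.4] [0.5395 0.042  0.1165] [0.518 0.001 0.114] [0.564 0.083 0.123]
side hi [489 194  71  46 607] [518.9 225.4] [0.0442 0.0593 0.1237] [-0.036 -0.035  0.114] [0.076 0.078 0.136]
side hi [227 202  26  29 261] [239.5 216.1] [0.5908 0.0278 0.1149] [ 0.568 -0.013  0.114] [0.612 0.066 0.118]
side hi [251 206  24  32 264] [262.6 221.3] [0.5417 0.0399 0.115 ] [ 0.52  -0.002  0.114] [0.563 0.081 0.118]
side hi [236 256  27  23 495] [249.1 266.8] [0.558  0.1588 0.1192] [0.535 0.131 0.114] [0.584 0.179 0.132]
side hi [180 286  42  70 401] [200.  319.4] [0.6327 0.263  0.1151] [0.605 0.196 0.114] [0.656 0.324 0.119]
(187, 211) [0.52319999 
[... 901 characters left out ...]
8076172
tray? [177 204  21  13 131] [185.6 210.7] [0.524 0.272 0.022] [0.5275 0.2706] [0.0323 0.0595] 10.227967262268066
tray? [326 204  71  52 422] [366.1 229.7] [ 0.453 -0.269  0.021] [ 0.4614 -0.2393] [0.191  0.1211] 78.80717468261719
tray? [266 208  13  17 109] [271.  216.1] [0.505 0.023 0.015] [0.5084 0.0218] [0.0271 0.05  ] 73.17631530761719
tray? [356 296  69  46 413] [395.7 320.3] [ 0.198 -0.341  0.021] [ 0.2057 -0.3097] [0.1918 0.1206] 87.59748840332031
tray? [ 237  351   86   69 1111] [266.9 375.6] [0.071 0.063 0.015] [0.0494 0.0261] [0.1354 0.2453] 25.044395446777344
tray? [315 393  11  27  84] [320.9 408.7] [-0.038 -0.106  0.014] [-0.0284 -0.1081] [0.0187 0.074 ] 65.4658432006836
```

View pics/crop1.png

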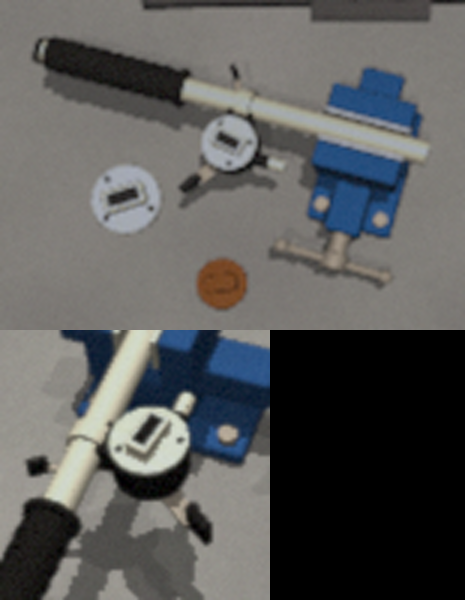

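The crop shows three discs: the silvery cover with its block on the black housing (crop 230,142), the larger silvery disc on the cart (125,200) and the brown one (222,285). The lever pad is at (190,183). The cover choice holds. Now for the axes and yaw.

```bash
cat >> h.py <<'E'
def yawof(p): # long-axis angle mod pi
    q=p[:,:2]-np.nanmedian(p[:,:2],0); q=q[~np.isnan(q).any(1)]; w,v=np.linalg.eigh(q.T@q); return np.degrees(np.arctan2(v[1,1],v[0,1]))%180, np.sqrt(w/len(q))
E
python3 - <<'E'
from h import *
for n in('top0','side0'):
  c=load(n);W=cloud(c);z=W[...,2];d=np.hypot(W[...,0]-.558,W[...,1]-.156)
  p=W[(d<.03)&(z>.1255)]; print(n,'block',len(p),np.nanmean(p,0).round(4),np.round(yawof(p),4), cv2.minAreaRect(p[:,:2].astype(np.float32)))
  r=W[(d<.032)&(z>.1165)&(z<.1235)];print('plate',len(r),np.round(cv2.minEnclosingCircle(r[:,:2].astype(np.float32)),4))
  g=W[(z>.095)&(z<.125)&(W[...,1]>.04)&(W[...,1]<.34)&(W[...,0]-.6>(W[...,1]-.147)*.25-.012)&(W[...,0]-.6<(W[...,1]-.147)*.25+.02)]
  print('bar',len(g),np.round(yawof(g),4)); l=cv2.fitLine(g[:,:2].astype(np.float32),cv2.DIST_HUBER,0,.01,.01).ravel();nv=np.array([l[1],-l[0]]);print(l,'dist axis',(np.array([.5585,.1555])-l[2:])@nv)
  m=(z>.012)&(z<.03)&(np.abs(W[...,0]-.46)<.11)&(np.abs(W[...,1]+.24)<.12);q=W[m]
  print('tray',cv2.minAreaRect(q[:,:2].astype(np.float32)))
  for a in [(z>.085)&(z<.105)&(d>.038)&(d<.068)&(W[...,0]<.56)&(W[...,1]>.15)]:print('pad',W[a].shape,np.nanmean(W[a],0).round(4))
E
```

```text
Traceback (most recent call last):
ValueError: setting an array element with a sequence. The requested array has an inhomogeneous shape after 1 dimensions. The detected shape was (2,) + inhomogeneous part.
```

```bash
python3 -m creep '{"translation":[[40,-5,20],[80,-15,40],[115,-40,50],[150,-75,55],[180,-110,55]],"yaw":[0,0,0,0,0],"gripper":[0,0,0,0,0]}'
```

```text
time_s: 0.52
ee_pos: [0.3603, 0.4195, 0.2788]
eef_rot: [-3.141, 0.0, 2.783]
force: [0.1, 0.7, -0.3]
grip_width: 0.0942
```

Run:
```python
from h import *
for n in('top0','side0'):
  c=load(n);W=cloud(c);z=W[...,2];d=np.hypot(W[...,0]-.558,W[...,1]-.156)
  p=W[(d<.03)&(z>.1255)]; print(n,'block',len(p),np.nanmean(p,0).round(4),yawof(p), cv2.minAreaRect(p[:,:2].astype(np.float32)))
  r=W[(d<.032)&(z>.1165)&(z<.1235)];print('plate',len(r),cv2.minEnclosingCircle(r[:,:2].astype(np.float32)))
  g=W[(z>.095)&(z<.125)&(W[...,1]>.04)&(W[...,1]<.34)&(W[...,0]-.6>(W[...,1]-.147)*.25-.012)&(W[...,0]-.6<(W[...,1]-.147)*.25+.02)]
  print('bar',len(g),yawof(g)); l=cv2.fitLine(g[:,:2].astype(np.float32),cv2.DIST_HUBER,0,.01,.01).ravel();nv=np.array([l[1],-l[0]]);print(l,'dist axis',(np.array([.5585,.1555])-l[2:])@nv)
  m=(z>.012)&(z<.03)&(np.abs(W[...,0]-.46)<.11)&(np.abs(W[...,1]+.24)<.12);q=W[m]
  print('tray',cv2.minAreaRect(q[:,:2].astype(np.float32)))
  for a in [(z>.085)&(z<.105)&(d>.038)&(d<.068)&(W[...,0]<.56)&(W[...,1]>.15)]:print('pad',W[a].shape,np.nanmean(W[a],0).round(4))
c=ctrl.camera('wrist');print(np.array(c['tool_from_camera']).round(4),c['fx'])
```

```text
top0 block 65 [0.5573 0.1566 0.1295] (np.float64(60.30334518422627), array([0.00517205, 0.00858529])) ((0.5577645897865295, 0.15514345467090607), (0.028971096500754356, 0.027573436498641968), 26.866849899291992)
plate 170 ((0.5575676560401917, 0.15693265199661255), 0.025042690336704254)
bar 963 (np.float64(75.63775862437257), array([0.00794134, 0.09135408]))
[0.24964333 0.96833783 0.6129172  0.19678286] dist axis -0.04238822911883983
tray ((0.4613812565803528, -0.23929670453071594), (0.19095063209533691, 0.1211332157254219), 78.80717468261719)
pad (30, 3) [0.5256 0.1958 0.0949]
side0 block 124 [0.5589 0.1556 0.1286] (np.float64(63.009577985892506), array([0.00460073, 0.00897919])) ((0.5584805011749268, 0.15449494123458862), (0.030682269483804703, 0.01569594070315361), 63.69198226928711)
plate 341 ((0.5587161183357239, 0.15498292446136475), 0.025363411754369736)
bar 2335 (np.float64(75.70733666596196), array([0.00821844, 0.09047162]))
[0.25139868 0.96788365 0.6245427  0.24362713] dist axis -0.04176661741187827
tray ((0.4627746343612671, -0.24158507585525513), (0.1965285837650299, 0.12123671174049377), 79.09530639648438)
pad (68, 3) [0.5267 0.1959 0.0936]
[[ 0.000e+00 -9.705e-01 -2.411e-01  6.940e-02]
 [ 1.000e+00 -1.000e-04  3.000e-04  1.000e-04]
 [-3.000e-04 -2.411e-01  9.705e-01 -1.609e-01]
 [ 0.000e+00  0.000e+00  0.000e+00  1.000e+00]] 368.6608423546576
```

```bash
python3 -m creep '{"translation":[[35,-25,0],[70,-50,0],[100,-80,0],[120,-115,0],[130,-150,0]],"yaw":[0,0,0,0,0],"gripper":[0,0,0,0,0]}'
```

```text
time_s: 0.98
ee_pos: [0.4945, 0.2668, 0.2776]
eef_rot: [-3.139, 0.001, 2.779]
force: [1.0, 0.3, -0.7]
grip_width: 0.094
```

```bash
python3 -m creep '{"translation":[[12,-22,0],[25,-44,0],[38,-66,0],[51,-88,0],[63,-111,0]],"yaw":[-0.12,-0.24,-0.36,-0.48,-0.6],"gripper":[0,0,0,0,0]}' && python3 -m creep '{"translation":[[0,0,-5],[0,0,-10],[0,0,-15],[0,0,-20],[0,0,-25]],"yaw":[-0.12,-0.24,-0.36,-0.48,-0.6],"gripper":[0,30,50,75,75]}'
```

```text
time_s: 1.4
ee_pos: [0.5579, 0.1547, 0.2773]
eef_rot: [-3.139, 0.001, 2.173]
force: [0.4, -0.6, 0.3]
grip_width: 0.0938
time_s: 1.82
ee_pos: [0.5578, 0.1547, 0.2516]
eef_rot: [-3.138, 0.001, 1.567]
force: [-0.4, 0.9, 0.7]
grip_width: 0.0709
```

```bash
python3 -m creep '{"translation":[[0,0,0],[0,0,0],[0,0,0],[0,0,0],[0,0,0]],"yaw":[-0.12,-0.24,-0.36,-0.44,-0.44],"gripper":[75,75,75,75,75]}'
python3 - <<'E'
from h import *
from scipy.spatial.transform import Rotation as Ro
o=ctrl.get_obs(); c=snap('wrist','w1'); print(o['time_s'],o['ee_pos'],o['eef_rot'])
T=np.eye(4);T[:3,:3]=Ro.from_euler('xyz',o['eef_rot']).as_matrix();T[:3,3]=o['ee_pos'];T=T@np.array(c['tool_from_camera'])
I=np.linalg.inv(T);c['R']=I[:3,:3];c['t']=I[:3,3];W=cloud(c);z=W[...,2];d=np.hypot(W[...,0]-.558,W[...,1]-.156)
p=W[(d<.03)&(z>.1265)];print('block',len(p),p.mean(0),yawof(p),cv2.minAreaRect(p[:,:2].astype(np.float32)))
r=W[(d<.032)&(z>.1165)&(z<.1235)];print('plate',len(r),cv2.minEnclosingCircle(r[:,:2].astype(np.float32)))
E
```

```text
time_s: 2.23
ee_pos: [0.5576, 0.1547, 0.2512]
eef_rot: [-3.137, 0.001, 1.123]
force: [0.1, -0.3, -0.2]
grip_width: 0.0664
2.2333 [0.55764651 0.15466073 0.25124981] [-3.13716194e+00  1.10308233e-03  1.12296685e+00]
block 9441 [0.56780014 0.17469477 0.3323484 ] (np.float64(148.15795185596298), array([0.00733406, 0.01035412])) ((0.5672779083251953, 0.16225385665893555), (0.04695870354771614, 0.04082062840461731), 88.48588562011719)
plate 2082 ((0.5595297813415527, 0.15478350222110748), 0.025201136246323586)
```

View pics/w1.png

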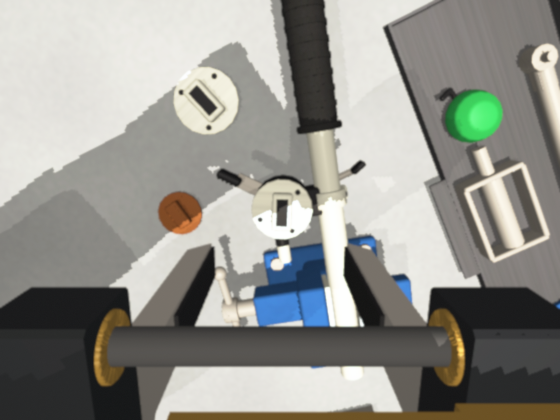

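The wrist view shows the cover at (281,207), centred between the fingers, with its block running along the image vertical, so it is aligned. The lever pad is at (228,177). Next I descend.

```bash
python3 - <<'E'
from h import *
from scipy.spatial.transform import Rotation as Ro
o=ctrl.get_obs(); c=load('w1')
T=np.eye(4);T[:3,:3]=Ro.from_euler('xyz',o['eef_rot']).as_matrix();T[:3,3]=o['ee_pos'];T=T@np.array(c['tool_from_camera'])
I=np.linalg.inv(T);c['R']=I[:3,:3];c['t']=I[:3,3];W=cloud(c);z=W[...,2];d=np.hypot(W[...,0]-.558,W[...,1]-.156)
p=W[(d<.022)&(z>.1265)&(z<.135)];print('block',len(p),p.mean(0),yawof(p),cv2.minAreaRect(p[:,:2].astype(np.float32)))
E
python3 -m creep '{"translation":[[0,0,-30],[0,0,-55],[0,0,-75],[0,0,-85],[0,0,-85]],"yaw":[0,0,0,0,0],"gripper":[75,75,75,75,75]}'
```

```text
block 740 [0.55979114 0.15573068 0.13063496] (np.float64(62.2328362132966), array([0.00454167, 0.00859647])) ((0.5593563318252563, 0.1548987776041031), (0.03039979748427868, 0.015901368111371994), 63.85348892211914)
time_s: 2.7
ee_pos: [0.5568, 0.1545, 0.1642]
eef_rot: [-3.134, 0.003, 1.131]
force: [-1.0, 1.0, 0.4]
grip_width: 0.0664
```

```bash
python3 -m creep '{"translation":[[1,0,-10],[2,0,-18],[2,0,-22],[2,0,-23],[2,0,-23]],"yaw":[-0.02,-0.02,-0.02,-0.02,-0.02],"gripper":[75,75,75,75,75]}'
```

```text
time_s: 3.12
ee_pos: [0.5589, 0.1545, 0.1413]
eef_rot: [-3.134, 0.003, 1.111]
force: [0.0, 0.4, 0.1]
grip_width: 0.0662
```

```bash
python3 -m creep '{"translation":[[0,0,0],[0,0,0],[0,0,0],[0,0,0],[0,0,0]],"yaw":[0,0,0,0,0],"gripper":[130,180,220,220,220]}' 8
```

```text
time_s: 3.53
ee_pos: [0.559, 0.1545, 0.1414]
eef_rot: [-3.135, 0.003, 1.111]
force: [-0.2, -0.5, 0.6]
grip_width: 0.036
```

```bash
python3 -m creep '{"translation":[[0,0,0],[0,0,0],[0,0,0],[0,0,0],[0,0,0]],"yaw":[0,0,0,0,0],"gripper":[255,255,255,255,255]}' 8
```

```text
time_s: 3.95
ee_pos: [0.559, 0.1545, 0.1414]
eef_rot: [-3.135, 0.003, 1.111]
force: [-0.6, -0.1, 0.3]
grip_width: 0.0161
```

```bash
python3 -m creep '{"translation":[[0,0,0],[0,0,5],[0,0,15],[0,0,25],[0,0,35]],"yaw":[0,0,0,0,0],"gripper":[255,255,255,255,255]}'
```

```text
time_s: 4.37
ee_pos: [0.5592, 0.1546, 0.178]
eef_rot: [-3.135, 0.002, 1.111]
force: [0.6, 0.5, -0.2]
grip_width: 0.0161
```

```bash
python3 -m creep '{"translation":[[-4,-15,10],[-10,-40,15],[-18,-70,20],[-26,-100,20],[-34,-130,20]],"yaw":[0,0,0,0,0],"gripper":[255,255,255,255,255]}' && python3 -m creep '{"translation":[[-8,-30,0],[-15,-60,0],[-23,-90,0],[-30,-120,0],[-38,-150,0]],"yaw":[0,0,0,0,0],"gripper":[255,255,255,255,255]}'
```

```text
time_s: 4.78
ee_pos: [0.5249, 0.0235, 0.1995]
eef_rot: [-3.137, 0.002, 1.111]
force: [0.3, -0.2, 0.5]
grip_width: 0.0161
time_s: 5.2
ee_pos: [0.4866, -0.128, 0.2008]
eef_rot: [-3.139, 0.002, 1.111]
force: [0.9, 0.1, -0.4]
grip_width: 0.0157
```

```bash
python3 -m creep '{"translation":[[-6,-25,-15],[-12,-50,-35],[-17,-70,-60],[-20,-83,-85],[-20,-86,-100]],"yaw":[0,0,0,0,0],"gripper":[255,255,255,255,255]}'
python3 - <<'E'
from h import *
c=snap('side','s2');W=cloud(c);z=W[...,2]
q=W[(z>.012)&(z<.03)&(np.abs(W[...,0]-.46)<.11)&(np.abs(W[...,1]+.24)<.12)]
print(cv2.minAreaRect(q[:,:2].astype(np.float32)))
E
```

```text
time_s: 5.62
ee_pos: [0.4656, -0.2157, 0.0996]
eef_rot: [-3.138, 0.002, 1.109]
force: [0.5, 0.5, -0.8]
grip_width: 0.016
((0.462635338306427, -0.24200007319450378), (0.19501323997974396, 0.12076859176158905), 78.66780090332031)
```

View pics/s2.png

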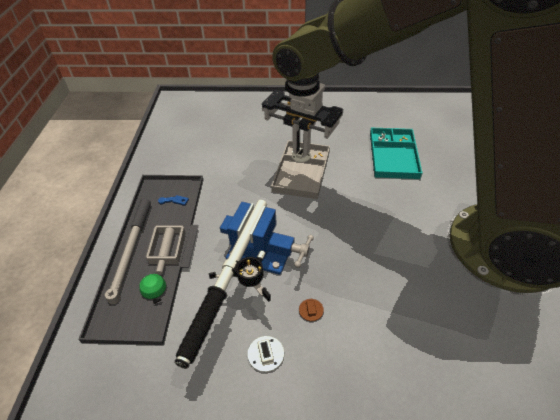

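The cover is in the gripper at (300,155) above the beige tray, and the housing at (250,270) is open. Lowering now, with contact expected at TCP z ≈ 0.031.

```bash
python3 -m creep '{"translation":[[1,3,-20],[2,5,-40],[2,5,-52],[2,5,-60],[2,5,-63]],"yaw":[0,0,0,0,0],"gripper":[255,255,255,255,255]}' && python3 -m creep '{"translation":[[0,0,-1],[0,0,-2],[0,0,-3],[0,0,-4],[0,0,-4.5]],"yaw":[0,0,0,0,0],"gripper":[255,255,255,255,255]}'
```

```text
time_s: 6.08
ee_pos: [0.4673, -0.2097, 0.0347]
eef_rot: [-3.135, 0.001, 1.11]
force: [-1.1, -0.2, 0.8]
grip_width: 0.0159
time_s: 6.5
ee_pos: [0.4677, -0.21, 0.031]
eef_rot: [-3.136, 0.002, 1.11]
force: [-3.1, 0.8, 10.0]
grip_width: 0.0158
```

```bash
python3 -m creep '{"translation":[[0,0,1],[0,0,1],[0,0,1],[0,0,1],[0,0,1]],"yaw":[0,0,0,0,0],"gripper":[150,150,150,150,150]}' && python3 -m creep '{"translation":[[0,0,5],[0,0,25],[0,0,55],[0,0,90],[0,0,130]],"yaw":[0,0,0,0,0],"gripper":[150,150,150,150,150]}'
```

```text
time_s: 6.92
ee_pos: [0.4676, -0.2099, 0.032]
eef_rot: [-3.136, 0.001, 1.11]
force: [0.8, -0.3, -0.1]
grip_width: 0.0385
time_s: 7.33
ee_pos: [0.4669, -0.2095, 0.1629]
eef_rot: [-3.133, 0.001, 1.11]
force: [0.1, -0.6, 0.4]
grip_width: 0.0385
```

```bash
python3 -m creep '{"translation":[[0,10,20],[0,35,40],[0,65,40],[0,95,40],[0,125,40]],"yaw":[0,0,0,0,0],"gripper":[255,255,255,255,255]}'
python3 - <<'E'
from h import *
for n in('top','side'):
  c=snap(n,n+'3');W=cloud(c);z=W[...,2]
  d=np.hypot(W[...,0]-.467,W[...,1]+.21)
  p=W[(d<.032)&(z>.0065)&(z<.0135)];b=W[(d<.035)&(z>.015)&(z<.03)]
  print(n,len(p),cv2.minEnclosingCircle(p[:,:2].astype(np.float32)),np.nanmean(p,0),'block',len(b),np.nanmean(b,0))
a=load('top3')['pixels'][190:260,300:410,::-1];b=load('side3')['pixels'][130:210,250:360,::-1]
f=lambda x:cv2.resize(x,(440,320),interpolation=cv2.INTER_CUBIC)
s=load('side3')['pixels'][220:320,190:300,::-1]
cv2.imwrite('pics/crop3.png',cv2.resize(np.hstack([f(a),f(b)]),(800,300)))
E
```

```text
time_s: 7.75
ee_pos: [0.4667, -0.0833, 0.2036]
eef_rot: [-3.134, 0.001, 1.109]
force: [0.5, 0.2, 0.5]
grip_width: 0.0091
top 90 ((0.4643014967441559, -0.21364597976207733), 0.029961230233311653) [ 0.46533962 -0.21491502  0.00963024] block 43 [ 0.46388302 -0.20903891  0.0199227 ]
side 137 ((0.4666019082069397, -0.2102176994085312), 0.025715330615639687) [ 0.4673484  -0.2052994   0.00889961] block 52 [ 0.46684297 -0.20776722  0.01854108]
```

View pics/crop3.png

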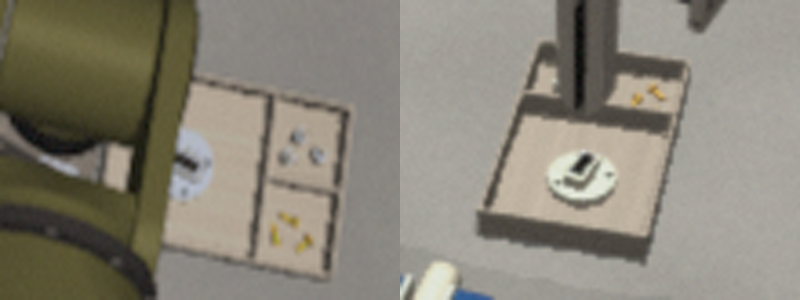

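The crop shows the cover lying flat, block up, in the big compartment (right crop 582,178). Both views put its plate at about 9 mm, as expected. Now to the lever: fingers shut, tool y tangential, starting behind the pad.

```bash
python3 -m creep '{"translation":[[4,25,0],[8,52,0],[12,79,0],[15,106,0],[19,132,0]],"yaw":[0.12,0.24,0.36,0.48,0.6],"gripper":[255,255,255,255,255]}' && python3 -m creep '{"translation":[[4,26,0],[8,52,0],[12,78,0],[15,104,0],[17,128,0]],"yaw":[0.12,0.24,0.36,0.48,0.57],"gripper":[255,255,255,255,255]}'
```

```text
time_s: 8.27
ee_pos: [0.4858, 0.0511, 0.2038]
eef_rot: [-3.134, 0.001, 1.718]
force: [0.1, -0.2, -0.9]
grip_width: 0.0005
time_s: 8.68
ee_pos: [0.5031, 0.18, 0.2039]
eef_rot: [-3.134, 0.001, 2.295]
force: [-0.2, -0.1, -0.3]
grip_width: 0.0004
```

Run:
```python
from h import *
from scipy.spatial.transform import Rotation as Ro
o=ctrl.get_obs(); c=snap('wrist','w4');print(o['ee_pos'],o['eef_rot'],o['grip_width'])
T=np.eye(4);T[:3,:3]=Ro.from_euler('xyz',o['eef_rot']).as_matrix();T[:3,3]=o['ee_pos'];T=T@np.array(c['tool_from_camera'])
I=np.linalg.inv(T);c['R']=I[:3,:3];c['t']=I[:3,3];W=cloud(c);z=W[...,2]
ax=np.array([.5585,.1555]);D=W[...,:2]-ax;d=np.hypot(*np.moveaxis(D,2,0));a=np.degrees(np.arctan2(D[...,1],D[...,0]))
m=(z>.09)&(z<.103)&(d>.036)&(d<.072)&(a>90)&(a<170);p=W[m];print('pad',len(p),p.mean(0),cv2.minAreaRect(p[:,:2].astype(np.float32)),d[m].min(),d[m].max(),a[m].min(),a[m].mean(),a[m].max())
h=W[(z>.11)&(z<.12)&(d<.03)];print('housing',len(h),cv2.minEnclosingCircle(h[:,:2].astype(np.float32)))
```

```text
[0.50314411 0.17995135 0.20391759] [-3.13394057e+00  1.13481973e-03  2.29469657e+00] 0.0004245103482865408
pad 306 [0.52603222 0.19488407 0.09734739] ((0.5265547633171082, 0.1945328563451767), (0.007957677356898785, 0.021596509963274002), 39.18907928466797) 0.03976388041145581 0.06123712267533561 123.80693563977087 129.50774963287918 134.47082374075458
housing 294 ((0.5549076199531555, 0.1731467843055725), 0.015473626554012299)
```

View pics/w4.png

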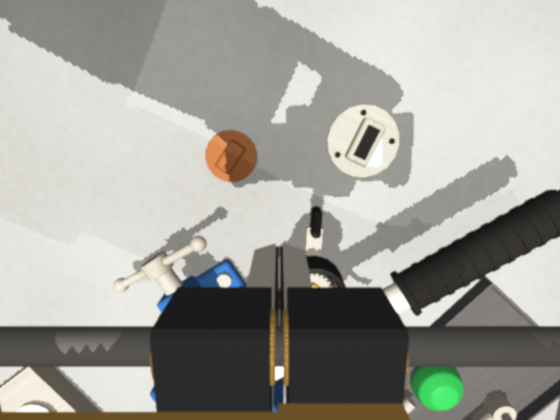

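The wrist view shows the pad at (316,222), with the closed fingertips at (280,250) behind its counterclockwise face and the way down clear. Descending, then computing the arc waypoints.

```bash
python3 -m creep '{"translation":[[1,-2,-25],[1,-3,-50],[1,-3,-75],[1,-3,-92],[1,-3,-101]],"yaw":[-0.02,-0.02,-0.02,-0.02,-0.02],"gripper":[255,255,255,255,255]}'
cat >> h.py <<'E'
A=np.array([.5595,.155])
def tcp(phi,off=.016):
    a=np.radians(130.3)-phi; return np.array([*(A+.052*np.array([np.cos(a),np.sin(a)])+off*np.array([-np.sin(a),np.cos(a)])),a])
def phi_from(x,y): # lever angle if face in contact
    v=np.array([x,y])-A; return np.radians(130.3)-(np.arctan2(v[1],v[0])-np.arctan2(.016,.052)), np.hypot(*v)
E
python3 - <<'E'
from h import *
o=ctrl.get_obs();e=o['ee_pos'];y=o['eef_rot'][2];print(o['time_s'],e,y,o['force'])
for p in(-.1,0,.1,.2,.28,.35,.42,.5,.56,.63,.7,.77,.84,.87):
  t=tcp(p);print(p,'shift mm',((t[:2]-e[:2])*1e3).round(1),'yaw',round(t[2]-y,3))
E
```

```text
time_s: 9.15
ee_pos: [0.5036, 0.1791, 0.1008]
eef_rot: [-3.132, -0.001, 2.281]
force: [0.3, -0.0, 0.9]
grip_width: 0.0005
9.15 [0.50356197 0.17908566 0.10079819] 2.2813403022482954 [ 0.33503714 -0.02785571  0.85643797]
-0.1 shift mm [7.4 0.5] yaw 0.093
0 shift mm [10.1  5.2] yaw -0.007
0.1 shift mm [13.3  9.7] yaw -0.107
0.2 shift mm [16.8 13.7] yaw -0.207
0.28 shift mm [20.  16.7] yaw -0.287
0.35 shift mm [22.9 19.2] yaw -0.357
0.42 shift mm [26.  21.4] yaw -0.427
0.5 shift mm [29.8 23.6] yaw -0.507
0.56 shift mm [32.7 25.1] yaw -0.567
0.63 shift mm [36.2 26.6] yaw -0.637
0.7 shift mm [39.8 27.9] yaw -0.707
0.77 shift mm [43.4 28.9] yaw -0.777
0.84 shift mm [47.2 29.6] yaw -0.847
0.87 shift mm [48.8 29.8] yaw -0.877
```

```bash
python3 -m creep '{"translation":[[4,1,1],[7,3,1],[10,5,1],[10.5,6,1],[10.5,6,1]],"yaw":[0,0,0,0,0],"gripper":[255,255,255,255,255]}'; python3 -m creep '{"translation":[[1,1.5,0],[2,3,0],[3,4,0],[3.3,4.5,0],[3.3,4.5,0]],"yaw":[-0.03,-0.06,-0.1,-0.1,-0.1],"gripper":[255,255,255,255,255]}'; python3 -c "
from h import *
o=ctrl.get_obs();print(phi_from(*o['ee_pos'][:2]),o['force'],o['eef_rot'])"
```

```text
time_s: 9.57
ee_pos: [0.5145, 0.1851, 0.1026]
eef_rot: [-3.132, 0.0, 2.281]
force: [-1.6, -3.6, 1.3]
grip_width: 0.0002
time_s: 9.98
ee_pos: [0.5174, 0.1893, 0.1028]
eef_rot: [-3.131, 0.0, 2.181]
force: [-4.5, -4.8, 0.5]
grip_width: 0.0005
(np.float64(0.11426545434891855), np.float64(0.054346850844312365)) [-4.45384603 -4.83240234  0.52776305] [-3.13102532e+00  9.28193201e-05  2.18134032e+00]
```

```bash
python3 -m creep '{"translation":[[1.6,2,0],[3.2,4,0],[5,5.8,0],[6.8,7.5,0],[6.8,7.5,0]],"yaw":[-0.05,-0.1,-0.14,-0.18,-0.18],"gripper":[255,255,255,255,255]}'; python3 -c "
from h import *
o=ctrl.get_obs();e=o['ee_pos'];y=o['eef_rot'][2];print(phi_from(*e[:2]),np.hypot(*o['force'][:2]),np.degrees(y))
for p in(.35,.42,.5,.56,.6):
  t=tcp(p);print(p,((t[:2]-e[:2])*1e3).round(1),round(t[2]-y,3))"
```

```text
time_s: 10.4
ee_pos: [0.5241, 0.1966, 0.103]
eef_rot: [-3.13, 0.0, 1.999]
force: [-2.7, -3.9, 0.1]
grip_width: 0.0003
(np.float64(0.2967534683112465), np.float64(0.05468543339402996)) 4.699646787877723 114.55796179440158
0.35 [2.4 1.6] -0.075
0.42 [5.5 3.8] -0.145
0.5 [9.3 6.1] -0.225
0.56 [12.2  7.5] -0.285
0.6 [14.2  8.4] -0.325
```

Force dropped to 4.7 N at φ≈0.30, which is the first click. On to the second.

```bash
python3 -m creep '{"translation":[[2.4,1.6,0],[5.5,3.8,0],[9.3,6.1,0],[9.3,6.1,0],[9.3,6.1,0]],"yaw":[-0.075,-0.145,-0.225,-0.225,-0.225],"gripper":[255,255,255,255,255]}'; python3 -m creep '{"translation":[[1.5,0.7,0],[3,1.5,0],[4,2,0],[4,2,0],[4,2,0]],"yaw":[-0.03,-0.06,-0.08,-0.08,-0.08],"gripper":[255,255,255,255,255]}'; python3 -c "
from h import *
o=ctrl.get_obs();e=o['ee_pos'];y=o['eef_rot'][2];print(phi_from(*e[:2]),np.hypot(*o['force'][:2]),np.degrees(y))
for p in(.65,.7,.77,.8,.82,.84,.87):
  t=tcp(p);print(p,((t[:2]-e[:2])*1e3).round(1),round(t[2]-y,3))"
```

```text
time_s: 10.82
ee_pos: [0.533, 0.2029, 0.1031]
eef_rot: [-3.13, 0.0, 1.778]
force: [-4.8, -0.7, 0.5]
grip_width: 0.0006
time_s: 11.23
ee_pos: [0.5368, 0.2048, 0.1031]
eef_rot: [-3.13, 0.0, 1.7]
force: [-4.6, -1.8, -0.8]
grip_width: 0.0006
(np.float64(0.5745214509026926), np.float64(0.05473554773042278)) 4.890466918005939 97.39798302078027
0.65 [3.9 1.3] -0.076
0.7 [6.5 2.1] -0.126
0.77 [10.2  3.1] -0.196
0.8 [11.8  3.5] -0.226
0.82 [12.8  3.7] -0.246
0.84 [13.9  3.9] -0.266
0.87 [15.5  4.1] -0.296
```

```bash
python3 -m creep '{"translation":[[3.9,1.3,0],[6.5,2.1,0],[10.2,3.1,0],[10.2,3.1,0]],"yaw":[-0.076,-0.126,-0.196,-0.196],"gripper":[255,255,255,255]}';  python3 -m creep '{"translation":[[1.6,0.4,0],[1.6,0.4,0]],"yaw":[-0.03,-0.03],"gripper":[255,255]}';python3 -c "
from h import *
o=ctrl.get_obs();e=o['ee_pos'];y=o['eef_rot'][2];print(phi_from(*e[:2]),np.hypot(*o['force'][:2]),np.degrees(y))
for p in(.8,.82,.84,.87):
  t=tcp(p);print(p,((t[:2]-e[:2])*1e3).round(1),round(t[2]-y,3))"
```

```text
time_s: 11.57
ee_pos: [0.5469, 0.2083, 0.103]
eef_rot: [-3.129, -0.0, 1.502]
force: [-6.0, 0.9, 1.4]
grip_width: 0.0002
time_s: 11.73
ee_pos: [0.5482, 0.2089, 0.103]
eef_rot: [-3.128, -0.0, 1.472]
force: [-5.9, -2.0, 1.3]
grip_width: 0.0002
(np.float64(0.7953004379283244), np.float64(0.05503792935804487)) 6.221225777302231 84.31856978805403
0.8 [ 0.4 -0.6] 0.003
0.82 [ 1.4 -0.4] -0.017
0.84 [ 2.5 -0.2] -0.037
0.87 [4.1 0.1] -0.067
```

```bash
for i in 1 2; do :; done; python3 -m creep '{"translation":[[1,0,0],[1,0,0]],"yaw":[-0.02,-0.02],"gripper":[255,255]}';  python3 -m creep '{"translation":[[1,0,0],[1,0,0]],"yaw":[-0.02,-0.02],"gripper":[255,255]}';python3 -c "
from h import *
o=ctrl.get_obs();e=o['ee_pos'];y=o['eef_rot'][2];print(o['time_s'],phi_from(*e[:2]),np.hypot(*o['force'][:2]),np.degrees(y))
c=snap('side','s5');cv2.imwrite('pics/crop5.png',cv2.resize(c['pixels'][200:340,170:310,::-1],(600,600),interpolation=cv2.INTER_CUBIC))"
```

```text
time_s: 11.9
ee_pos: [0.549, 0.209, 0.103]
eef_rot: [-3.128, -0.001, 1.452]
force: [-5.6, -1.0, 1.1]
grip_width: 0.0004
time_s: 12.07
ee_pos: [0.5498, 0.2091, 0.1031]
eef_rot: [-3.127, -0.001, 1.433]
force: [-5.1, -1.3, 2.0]
grip_width: 0.0005
12.0667 (np.float64(0.8242850809503457), np.float64(0.054992372275563216)) 5.217608236572019 82.11687836897775
```

View pics/crop5.png

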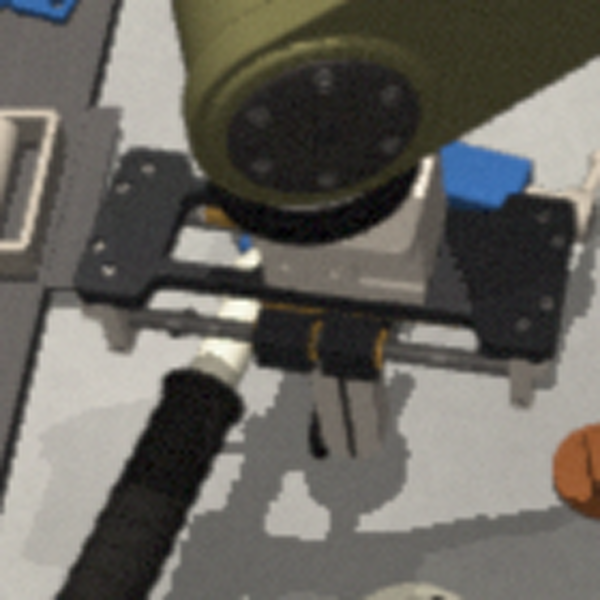

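The side view shows the pad (318,432) against the finger pair, so contact is real. The force (~5 N) is lower than expected near the third click, so I'll average readings and measure the pad angle from the wrist camera.

```bash
cat >> h.py <<'E'
def wristcloud(f):
    from scipy.spatial.transform import Rotation as Ro
    o=ctrl.get_obs(); c=snap('wrist',f)
    T=np.eye(4);T[:3,:3]=Ro.from_euler('xyz',o['eef_rot']).as_matrix();T[:3,3]=o['ee_pos'];T=T@np.array(c['tool_from_camera'])
    I=np.linalg.inv(T);c['R']=I[:3,:3];c['t']=I[:3,3]; return c,cloud(c)
def padmeas(f):
    c,W=wristcloud(f); z=W[...,2];D=W[...,:2]-A;d=np.hypot(D[...,0],D[...,1])
    g=c['pixels'].max(2)<75
    m=(z>.09)&(z<.102)&(d>.036)&(d<.072)&(D[...,1]>.03)&g
    n,l,st,ce=cv2.connectedComponentsWithStats(m.astype(np.uint8))
    for i in range(1,n):
        if st[i,4]>25:
            p=W[l==i];r=cv2.minAreaRect(p[:,:2].astype(np.float32));v=np.array(r[0])-A
            print('pad',st[i].tolist(),np.round(p.mean(0),4),np.round(r[0],4),np.round(r[1],4),'ang',np.degrees(np.arctan2(v[1],v[0])).round(1),'r',np.hypot(*v).round(4))
    return c
E
python3 - <<'E'
from h import *
c=padmeas('w6'); F=[]
for i in range(5):
    ctrl.camera('top'); o=ctrl.get_obs(); F.append(o['force']); 
print(np.round(F,1),o['time_s'],o['ee_pos'])
cv2.imwrite('pics/crop6.png',cv2.resize(c['pixels'][130:300,220:390,::-1],(510,510),interpolation=cv2.INTER_CUBIC))
E
```

```text
pad [304, 246, 15, 41, 411] [0.5665 0.2102 0.0975] [0.5671 0.2078] [0.0061 0.0191] ang 81.9 r 0.0533
pad [276, 249, 7, 35, 105] [0.5504 0.2139 0.0976] [0.5497 0.211 ] [0.0139 0.003 ] ang 100.0 r 0.0569
pad [379, 252, 12, 18, 82] [0.6003 0.2082 0.099 ] [0.6007 0.208 ] [0.0092 0.0041] ang 52.2 r 0.0672
[[-4.3 -1.3 -0.2]
 [-5.8 -1.   0.8]
 [-5.6  0.2  1.2]
 [-5.  -0.5  0.6]
 [-4.6 -0.5  0.6]] 12.4167 [0.54970436 0.20912504 0.10305546]
```

View pics/crop6.png

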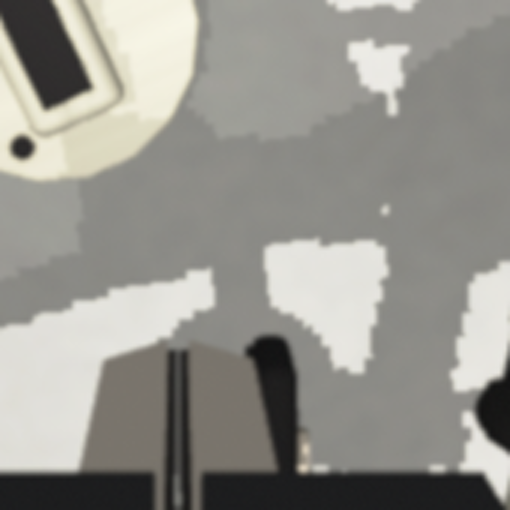

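The pad measures 81.9° against 129.9° at rest, a swing of 0.838 rad, so it is right at the third click. I'll creep on in single rows to find the force peak and the drop.

```bash
f(){ grep -E 'ee_pos|force'|tr '\n' ' ';echo; }
python3 -m creep '{"translation":[[0.5,0,0]],"yaw":[-0.01],"gripper":[255]}'|f
python3 -m creep '{"translation":[[0.5,0,0]],"yaw":[-0.01],"gripper":[255]}'|f
python3 -m creep '{"translation":[[0.5,0.1,0]],"yaw":[-0.01],"gripper":[255]}'|f
python3 -m creep '{"translation":[[0.5,0.1,0]],"yaw":[-0.01],"gripper":[255]}'|f
python3 - <<'E'
from h import *
padmeas('w7'); F=[]
for i in range(4):
    ctrl.camera('top'); o=ctrl.get_obs(); F.append(o['force']); 
print(np.mean(F,0).round(1),o['time_s'],o['ee_pos'],phi_from(*o['ee_pos'][:2]))
E
```

```text
ee_pos: [0.5499, 0.2092, 0.1031] force: [-6.1, -0.6, -0.1] 
ee_pos: [0.5501, 0.2093, 0.1031] force: [-5.7, -1.0, 0.0] 
ee_pos: [0.5503, 0.2095, 0.1031] force: [-6.5, -0.4, 0.9] 
ee_pos: [0.5505, 0.2096, 0.1031] force: [-5.4, -1.8, 1.0] 
pad [304, 246, 16, 41, 409] [0.5673 0.2101 0.0976] [0.5678 0.208 ] [0.0063 0.0182] ang 81.1 r 0.0537
pad [276, 248, 7, 40, 119] [0.5513 0.2139 0.0975] [0.5514 0.2107] [0.0155 0.003 ] ang 98.3 r 0.0563
pad [377, 254, 11, 15, 70] [0.6    0.2077 0.099 ] [0.5996 0.2079] [0.0069 0.004 ] ang 52.9 r 0.0664
[-4.9 -1.5  0.8] 13.0 [0.55054518 0.20954489 0.10310194] (np.float64(0.839144755302067), np.float64(0.055275069915649754))
```

```bash
f(){ grep -E 'ee_pos|force'|tr '\n' ' ';echo; }
python3 -m creep '{"translation":[[1,-0.2,0]],"yaw":[-0.02],"gripper":[255]}'|f
python3 -m creep '{"translation":[[1,-0.2,0]],"yaw":[-0.02],"gripper":[255]}'|f
python3 -m creep '{"translation":[[0.7,-0.2,0]],"yaw":[-0.01],"gripper":[255]}'|f
python3 - <<'E'
from h import *
padmeas('w8'); F=[]
for i in range(6):
    ctrl.camera('top'); o=ctrl.get_obs(); F.append(o['force']); 
print(np.mean(F,0).round(1),o['time_s'],o['ee_pos'],phi_from(*o['ee_pos'][:2]),np.degrees(o['eef_rot'][2]))
E
```

```text
ee_pos: [0.5512, 0.2095, 0.1031] force: [-5.7, 2.0, 0.5] 
ee_pos: [0.5519, 0.2097, 0.1032] force: [-5.4, 2.5, 1.1] 
ee_pos: [0.5522, 0.2099, 0.1031] force: [-5.1, 1.1, 0.2] 
pad [304, 246, 16, 41, 417] [0.5689 0.2097 0.0976] [0.5693 0.2076] [0.0062 0.0187] ang 79.5 r 0.0535
pad [276, 249, 7, 37, 108] [0.5532 0.2146 0.098 ] [0.5523 0.2115] [0.0142 0.0031] ang 97.2 r 0.057
pad [374, 251, 11, 15, 67] [0.6001 0.2078 0.099 ] [0.5996 0.2077] [0.0075 0.004 ] ang 52.7 r 0.0662
[-5.9  1.4  0.4] 13.6 [0.55216662 0.20988103 0.10313773] (np.float64(0.8690303244442785), np.float64(0.05536882169656092)) 77.74314409916481
```

Run:
```python
from h import *
c=snap('side','s9'); o=ctrl.get_obs(); print(o['time_s'],o['ee_pos'],o['force'].round(1),phi_from(*o['ee_pos'][:2]),np.abs(o['joint_vel']).max())
W=cloud(c);z=W[...,2];d=np.hypot(W[...,0]-.467,W[...,1]+.21)
p=W[(d<.032)&(z>.0065)&(z<.0135)];print('cover',cv2.minEnclosingCircle(p[:,:2].astype(np.float32)),z[(d<.01)].max())
```

```text
13.65 [0.55214212 0.20990028 0.10312646] [-5.6  1.6  0.6] (np.float64(0.868637857199543), np.float64(0.05539114266792113)) 0.002048171827624199Traceback (most recent call last):
  File "<stdin>", line 4, in <module>
    return umr_maximum(a, axis, None, out, keepdims, initial, where)
ValueError: zero-size array to reduction operation maximum which has no identity
```

View pics/s9.png

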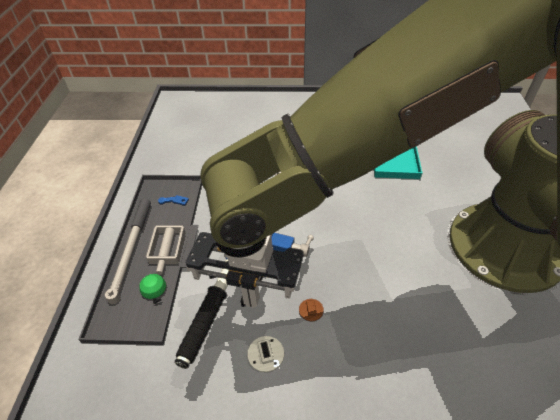

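In this last view the bell (152,287), pedal (165,243) and hanger (172,200) are where they were. The arm hides the tray, so I'll check the cover from the top camera and hand in.

Run:
```python
from h import *
c=snap('top','t9');W=cloud(c);z=W[...,2];d=np.hypot(W[...,0]-.467,W[...,1]+.21)
p=W[(d<.028)&(z>.0065)&(z<.0135)];b=W[(d<.028)&(z>.016)&(z<.026)]
print('cover',len(p),cv2.minEnclosingCircle(p[:,:2].astype(np.float32)),np.nanmean(p,0),'block',len(b),np.nanmean(b,0))
o=ctrl.get_obs();print(o['time_s'],phi_from(*o['ee_pos'][:2]),o['force'].round(1))
if len(p)>80 and len(b)>20: ctrl.hand_in();print('handed in')
```

```text
cover 136 ((0.46688345074653625, -0.20919397473335266), 0.02721400558948517) [ 0.46503298 -0.20577354  0.00971416] block 58 [ 0.4659513  -0.20646572  0.02023896]
13.7 (np.float64(0.86850785897054), np.float64(0.055393268790632576)) [-6.3  0.5 -1.4]
the job is handed in; nothing more can be done
handed in
```

The cover is off and in the tray, the thumb lever is held at about its third click, and the job was handed in at 13.7 s with the arm still pushing.

- **Cover:** I gripped it by its block and laid it flat, outside up, near the centre of the big compartment. The top camera's last check put the plate at 9–10 mm and the block at 20 mm, which is right for a flat cover.
- **Lever angle:** the closed fingertips pushed it through the clicks. My estimates are 0.87 rad from the tool position, 0.88 from the pad's swing in the wrist images, and 0.90 from the pad's absolute angle. All three lie between the third click (0.84) and the end stop (0.95).
- **Force check that disagreed:** the holding force is steady at about 6 N, where about 8 N was expected. I never caught the 12 and 13 N peaks before the second and third clicks; readings came only at row ends, so they may have been missed. That I am in the third click therefore rests on the position measurements, not on the force.
- **Rest of the scene:** the bell, pedal and hanger look unmoved in the last side view. I kept clear of the release lever but did not check it at the end.

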